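Pack the calibration kit back into its case

ROBOT

A 6-joint arm with a two-finger parallel gripper is mounted at the origin on a cart in front of the work surface, level with it; the furniture and walls round the work are solid. World frame = base frame: x ahead of the robot, y to its left, z up, the work surface at z = 0. Lengths are in m, angles in rad, forces in N, time in s.
With the tool pointing down it reaches from about 0.325 to 0.775 m from the base axis. Payload 5.5 kg.
Tool frame: the origin (TCP) lies between the finger pads; the fingertips stand 8 mm ahead of it and the grasp point (between the pads) lies 11 mm behind it (tcp_to_tips is the distance from the TCP to the fingertips, in m); z points along the fingers, y is the line along which they close (so a half turn about z gives the same grasp; the last joint's range is limited). The gripper opens to 88 mm and grips with 3 to 60 N. Pads are 20 mm wide; open, the fingers measure 115 mm over their backs; the gripper's body (75 mm by 178 mm) begins 61 mm behind the grasp point.
Start: joints at [1.269, 0.091, 1.231, -0, 1.82, -0.057], TCP at [0.145, 0.582, 0.196] pointing down, gripper open.
Joint ranges: [-2.87, 2.87], [-0.86, 2.18], [0.17, 2.46], [-1.51, 4.65], [0.06, 2.69], [-2.65, 2.65]. Speed limits (rad/s): [2.57, 2.57, 3.01, 3.14, 3.14, 3.14].

INTERFACE

Orientations are given as a unit quaternion [w, x, y, z].
In Python, from bench import * gives the robot as it stands. Calls block until the motion is done:
- move_to(position, orientation): joint-space move of the TCP to a pose.
- move_l(position, speed=0.15, orientation=None): straight line of the TCP; orientation=None keeps the orientation; speed is the mean speed in m/s.
- movej(angles): joint-space move.
- gripper_open() and close(): open the fingers fully, or close them until they stop; the grip force is fixed at half the most.
- hold(seconds).
- inverse_kinematics(position, orientation): joint angles nearest the present ones, or None.
- state(): the state.
- get_image(name): name is "scene" or "top"; returns a dict with "frame" (384x512x3 uint8, blue, green, red), "depth" (384x512 float32, m along the optical axis (not along the pixel's ray), 0 where there is no reading), "camera_matrix" (3x3 intrinsics, pixels), "k1" (the pictures are not rectified: a ray, as slopes to the right and down, at radius r is drawn at 1 + k1 r^2 times it, then the intrinsics apply), "view" (4x4, takes a point from world to camera coordinates). Camera axes: x right, y up, looking along -z (the intrinsics and any distortion apply to the point x, -y, -z); pixel columns grow to the right and rows downward; lengths in m; the calibration is good to about 2 mm. A picture is of the moment at which its call begins.
A pose or a line that the arm cannot do raises IKError and nothing moves.
- job_done(): hands the job in; it is judged then, once.
The state is a dict: "time": time; "joint_pos": joint angles; "dq": joint speeds; "joint_torque": joint torques, N m; "ee_pos": TCP position; "ee_rot": TCP orientation; "ft_force": force on the tool from outside, world axes, zero at the start; "moment": the same for the moment, N m; "finger_gap": finger opening in m; "finger_force": force on a finger pad.
Only numpy, scipy, OpenCV 4.12 (cv2) and the standard library are available. Lean on these libraries where they do the work, as an engineer would, in place of code of your own. Each camera call takes 0.05 s, during which the arm holds its last target. There are 200 camera calls.

TASK

Pack the calibration kit away: lay the long through line, the adaptor and the stubby load each lengthwise in the case pocket cut to its own length, flat on the pocket's floor, then shut the lid fully. The thin pieces with gold threads are not part of this kit: leave them lying where they are.

Things in the scene. Friction and masses are not known exactly. Their poses are not given: they have to be found in the camera images.
- through: long white through line (in-line coaxial part with a knurled nut at each end), 80 mm long (y), 17 mm wide (x) and 17 mm high (z), lying on the bench. Origin: middle of its underside; its length lies along its y axis. Grip it across the middle. About 60 g; does not roll.
- adaptor: white coaxial adaptor, thick head at one end and narrow threaded tail at the other, 48 mm long (y), 20 mm wide (x) and 20 mm high (z), lying on the bench. Origin: middle of its underside; length along its y axis. May be gripped across its middle as if 20 mm wide all along. About 35 g; does not roll.
- load: stubby white cap-shaped load (termination), 29 mm long (y), 18 mm wide (x) and 18 mm high (z), lying on the bench. Origin: middle of its underside; length along its y axis. About 30 g; does not roll.
- gold_a: look-alike that stays: thin white attenuator with a gold thread at one end, about 28 mm long (y) and 9 mm thick, lying loose on the bench. Origin: middle of its underside.
- gold_b: look-alike that stays: thin white coaxial piece with a gold thread at one end, about 30 mm long (y) and 9 mm thick, lying loose on the bench. Origin: middle of its underside.
- pocket_long: black moulded insert, 106 (x) x 50 (y) x 23 mm high, fixed in the case; the three swap places. Its one pocket, with a bright blue floor, is 94 mm long (x) and 30 mm wide (y), centred on the insert; floor 15 mm above the origin, rim 23 mm: the part stands proud of the rim. Takes the through line. Origin: middle of the underside; x along the pocket, away from the robot, z up.
- pocket_middle: black moulded insert, 106 (x) x 50 (y) x 23 mm high, fixed in the case; the three swap places. Its one pocket, with a bright blue floor, is 62 mm long (x) and 33 mm wide (y), centred on the insert; floor 15 mm above the origin, rim 23 mm: the part stands proud of the rim. Takes the adaptor. Origin: middle of the underside; x along the pocket, away from the robot, z up.
- pocket_short: black moulded insert, 106 (x) x 50 (y) x 23 mm high, fixed in the case; the three swap places. Its one pocket, with a bright blue floor, is 42 mm long (x) and 31 mm wide (y), centred on the insert; floor 15 mm above the origin, rim 23 mm: the part stands proud of the rim. Takes the load. Origin: middle of the underside; x along the pocket, away from the robot, z up.
- case: grey hinged case, fixed to the bench, walls 26 mm high; the inserts lie in it side by side, 51 mm apart along y. Origin: middle of the underside; x from its front to its hinge edge (away from the robot), y along the hinge. Hinge axis along y at x = 60, z = 26 mm. The shut lid is 20 mm deep, spans x = -57 to 57, y = -80 to 80 mm, its outer face 46 mm above the bench.
- case_lid (a joint): lid angle: 0 = fully shut; at the start 1.58 to 1.75, upright or leaning a little away from the robot, its edge about 145 mm above the bench. Grows as it opens, to 1.92. The stiff hinge leaves it where it is put; push its outer (far) face towards the robot, then down.
Mind the look-alikes: they are no part of the job. There is more than one size of the through; the one meant has the size given above.

How it is judged:
By the outcome, as a careful person would: the job done as asked, in the order asked, and still so for the second after the job is handed in, with the robot touching nothing.
It also fails if it takes over 118 s, if anything falls off the work surface, if the arm or the gripper's body presses on something with over 40 N, if the wrist force passes 120 N, or if a joint passes its speed limit or range.

## Working session

There is one attempt and no reset: what is moved stays moved. The work goes in short steps, each a Python script; the robot and the scene stay as the last script left them, time stands still between calls to the robot, and variables do not carry over. Pictures are saved under pics/ and viewed, at most 14 in all, crops included, and the job is handed in when it is done.

```bash
mkdir -p pics; ls; python3 - <<'E'
from bench import *
import cv2,numpy as np
for n in("scene","top"):
    g=get_image(n); cv2.imwrite(f"pics/{n}0.png",cv2.resize(g["frame"],(768,576)))
    np.savez(f"{n}0.npz",**g); print(n,g["camera_matrix"],g["k1"],g["view"])
print(state())
E
```

```text
pics
scene [[386.90763372   0.         254.97297575]
 [  0.         386.90763372 192.07386908]
 [  0.           0.           1.        ]] -0.06670832915216807 [[ 0.82114215 -0.57071919  0.00227534 -0.42791942]
 [ 0.37514998  0.54275601  0.75145087 -0.22618498]
 [-0.43010239 -0.61619438  0.65978513 -0.88224474]
 [ 0.          0.          0.          1.        ]]
top [[415.25556125   0.         261.68570149]
 [  0.         415.25556125 188.4178383 ]
 [  0.           0.           1.        ]] -0.14018755200842206 [[ 0.00463747 -0.99996175  0.00741618 -0.02003155]
 [ 0.99837651  0.00505089  0.05673482 -0.52202816]
 [-0.0567701   0.00714103  0.99836174 -1.04946122]
 [ 0.          0.          0.          1.        ]]
{'time': 0.1, 'joint_pos': array([ 1.26930647e+00,  9.18125666e-02,  1.23175264e+00,  1.47295625e-05,
        1.81980163e+00, -5.66879142e-02]), 'dq': array([-2.73179825e-04, -5.15922153e-05, -5.16450317e-04, -3.61595142e-04,
       -6.38653577e-04, -9.00592949e-04]), 'joint_torque': array([ 1.36413400e-03, -4.47854733e+01, -4.07572925e+01,  6.99920696e-02,
        2.84152490e-02, -1.25037300e-04]), 'ee_pos': array([0.14531583, 0.58181754, 0.19470987]), 'ee_rot': array([-1.65045214e-04,  1.22093720e-01,  9.92518179e-01, -8.71630818e-04]), 'ft_force': array([0.2520711 , 0.18903643, 0.13321209]), 'moment': array([-0.03562593, -0.00636004,  0.00943776]), 'finger_force': 0.0, 'finger_gap': 0.08770219005147517}
```

View pics/top0.png

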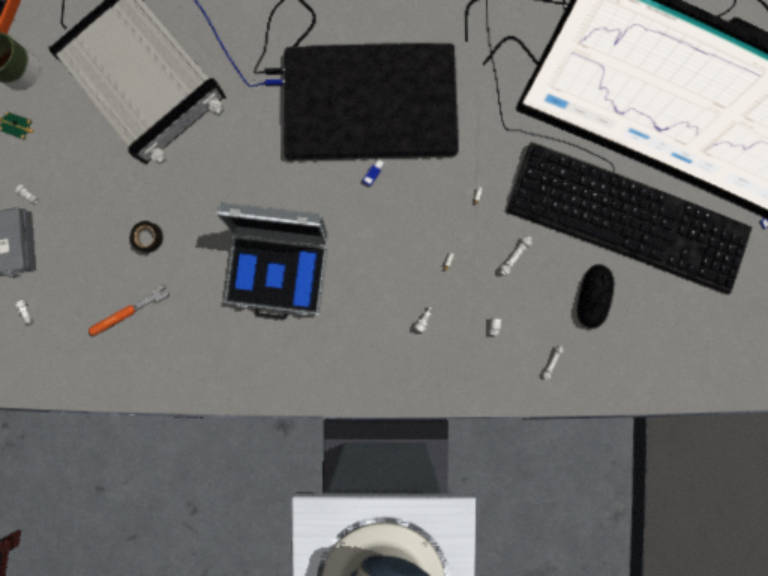

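View pics/scene0.png

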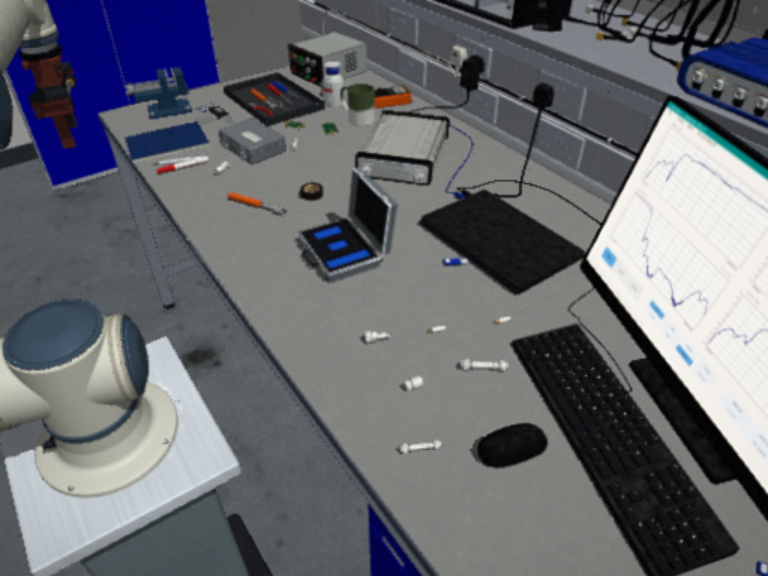

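Candidates (768x576 top view): through lines at (516,256) and (553,362), two sizes; adaptor at (423,320); load at (494,326). Gold-thread pieces are at (478,195) and (448,261). There are also stray white connectors at the far left, (25,193) and (24,312). I'll measure them in a metric ortho crop.

```bash
cat > h.py <<'E'
import numpy as np,cv2
def cam(g):
    V=g["view"].copy(); F=np.diag([1.,-1,-1]); R=F@V[:3,:3]; t=F@V[:3,3]
    return g["camera_matrix"],np.array([float(g["k1"]),0,0,0]),R,t
def proj(g,P):
    K,d,R,t=cam(g); return cv2.projectPoints(np.asarray(P,float).reshape(-1,1,3),cv2.Rodrigues(R)[0],t,K,d)[0].reshape(-1,2)
def unproj(g,uv,z):
    K,d,R,t=cam(g); n=cv2.undistortPoints(np.asarray(uv,float).reshape(-1,1,2),K,d).reshape(-1,2)
    D=np.c_[n,np.ones(len(n))]@R; C=-R.T@t; return C+D*((z-C[2])/D[:,2])[:,None]
def ortho(g,x0,x1,y0,y1,z,s=2000):
    """rows: x decreasing, cols: y decreasing"""
    X,Y=np.meshgrid(np.arange(x1,x0,-1/s),np.arange(y1,y0,-1/s),indexing='ij')
    m=proj(g,np.c_[X.ravel(),Y.ravel(),np.full(X.size,z)]).reshape(*X.shape,2).astype(np.float32)
    return cv2.remap(g["frame"],m[...,0],m[...,1],cv2.INTER_CUBIC)
E
cat > m.py <<'E'
from h import *
g=dict(np.load("top0.npz")); s=2000
x0,x1,y0,y1=.33,.62,-.36,.02
o=ortho(g,x0,x1,y0,y1,.009)
hsv=cv2.cvtColor(o,cv2.COLOR_BGR2HSV)
def blobs(m,lo,x1,y1):
    for c in cv2.findContours(m.astype(np.uint8),cv2.RETR_EXTERNAL,cv2.CHAIN_APPROX_NONE)[0]:
        if cv2.contourArea(c)<lo: continue
        b=cv2.boxPoints(cv2.minAreaRect(c)); e=[b[1]-b[0],b[2]-b[1]]; e=sorted(e,key=np.linalg.norm)
        ctr=b.mean(0); a=np.degrees(np.arctan2(-e[1][0],-e[1][1]))%180
        print("px",ctr.round(),"xy",(x1-ctr[1]/s).round(4),(y1-ctr[0]/s).round(4),"LxW mm",(np.linalg.norm(e[1])/2).round(1),(np.linalg.norm(e[0])/2).round(1),"angle of length from x",a.round(1))
blobs(hsv[...,2]>150,150,x1,y1)
cv2.imwrite("pics/ortho.png",o)
print("case floor z=.018"); x1,y1=.56,.33
c=ortho(g,.38,x1,.10,y1,.018); hs=cv2.cvtColor(c,cv2.COLOR_BGR2HSV)
blobs((hs[...,1]>150)&(abs(hs[...,0].astype(int)-110)<15)&(hs[...,2]>110),150,x1,y1)
cv2.imwrite("pics/case.png",c)
# depth cloud around the case lid
sc=dict(np.load("scene0.npz"))
for gg in(g,sc):
    K,d,R,t=cam(gg);D=gg["depth"];v,u=np.nonzero(D>0)
    n=cv2.undistortPoints(np.c_[u,v].astype(float).reshape(-1,1,2),K,d).reshape(-1,2)
    P=(np.c_[n,np.ones(len(n))]*D[v,u][:,None]-t)@R
    q=P[(P[:,0]>.35)&(P[:,0]<.65)&(P[:,1]>.05)&(P[:,1]<.35)]
    print("bench z",np.median(P[(abs(P[:,0]-.5)<.1)&(abs(P[:,1]+.05)<.04),2]))
    for lo in np.arange(.015,.16,.02):
        w=q[(q[:,2]>lo)&(q[:,2]<lo+.02)]
        if len(w)>5: print(lo.round(3),len(w),np.percentile(w,[3,50,97],axis=0)[:,:2].round(3).tolist())
E
python3 m.py
```

```text
px [624. 479.] xy 0.3803 -0.2922 LxW mm 50.1 12.5 angle of length from x 157.0
px [658. 422.] xy 0.409 -0.3088 LxW mm 12.0 7.5 angle of length from x 0.0
px [432. 343.] xy 0.4484 -0.1961 LxW mm 29.8 15.5 angle of length from x 170.5
px [184. 323.] xy 0.4583 -0.0722 LxW mm 38.7 17.8 angle of length from x 152.2
px [272. 112.] xy 0.5641 -0.1158 LxW mm 24.1 8.6 angle of length from x 158.7
px [492. 109.] xy 0.5653 -0.2261 LxW mm 62.4 15.9 angle of length from x 145.1
px [543.  44.] xy 0.5978 -0.2515 LxW mm 15.2 14.7 angle of length from x 4.1
case floor z=.018
px [291.  51.] xy 0.5344 0.1846 LxW mm 40.9 29.3 angle of length from x 173.7
px [390.  76.] xy 0.5219 0.1348 LxW mm 79.9 28.7 angle of length from x 173.3
px [189.  48.] xy 0.536 0.2357 LxW mm 52.2 31.3 angle of length from x 172.9
bench z -0.00016038284361343544
0.015 3167 [[0.478, 0.108], [0.542, 0.182], [0.606, 0.259]]
0.035 150 [[0.59, 0.098], [0.61, 0.18], [0.62, 0.253]]
0.055 149 [[0.593, 0.096], [0.613, 0.176], [0.622, 0.253]]
0.075 116 [[0.597, 0.096], [0.615, 0.179], [0.624, 0.253]]
0.095 22 [[0.596, 0.095], [0.616, 0.25], [0.623, 0.253]]
0.115 16 [[0.599, 0.094], [0.61, 0.095], [0.62, 0.251]]
0.135 577 [[0.604, 0.099], [0.62, 0.171], [0.633, 0.248]]
bench z -0.0012747180284235328
0.015 1396 [[0.475, 0.102], [0.54, 0.174], [0.606, 0.255]]
0.035 164 [[0.588, 0.095], [0.607, 0.174], [0.617, 0.253]]
0.055 173 [[0.591, 0.095], [0.611, 0.172], [0.622, 0.254]]
0.075 169 [[0.594, 0.094], [0.613, 0.17], [0.626, 0.253]]
0.095 185 [[0.597, 0.094], [0.616, 0.176], [0.628, 0.252]]
0.115 113 [[0.597, 0.093], [0.616, 0.156], [0.628, 0.252]]
0.135 179 [[0.6, 0.095], [0.617, 0.163], [0.633, 0.249]]
```

View pics/ortho.png

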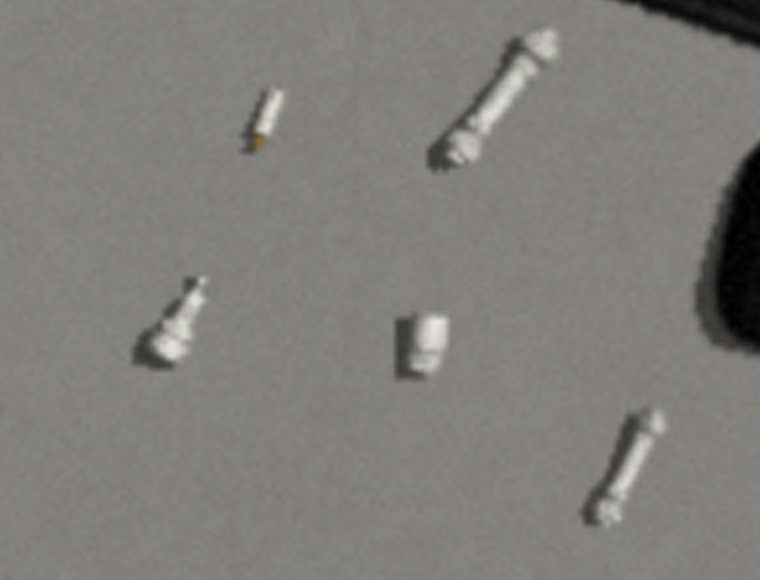

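View pics/case.png

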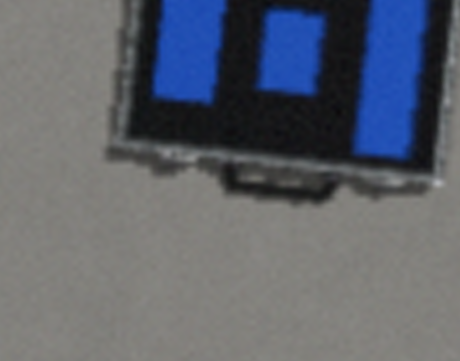

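The ortho crop settles the choice. The upper-right line, ends (442,165) to (558,28), measures about 80–88 mm. The lower-right one, (603,515) to (653,418), is about 63 mm, so it is the wrong size. The adaptor is at (180,320), the load at (428,343), and a gold-thread piece at (267,118). In the case, the left pocket is middle, the centre is short and the right is long. Next I'll refine the poses and the floor height.

```bash
cat > m2.py <<'E'
from h import *
g=dict(np.load("top0.npz")); s=2000
def run(name,x0,x1,y0,y1,z,f,close=9,lo=300):
    o=ortho(g,x0,x1,y0,y1,z); h=cv2.cvtColor(o,cv2.COLOR_BGR2HSV).astype(int)
    m=cv2.morphologyEx(f(h).astype(np.uint8),cv2.MORPH_CLOSE,np.ones((close,close)))
    for c in cv2.findContours(m,cv2.RETR_EXTERNAL,cv2.CHAIN_APPROX_NONE)[0]:
        if cv2.contourArea(c)<lo: continue
        b=cv2.boxPoints(cv2.minAreaRect(c)); e=sorted([b[1]-b[0],b[2]-b[1]],key=np.linalg.norm); k=b.mean(0)
        w=np.array(np.nonzero(cv2.drawContours(np.zeros_like(m),[c],-1,1,-1))).T[:,::-1].astype(float)
        _,_,V=np.linalg.svd(w-w.mean(0),full_matrices=False)
        print(name,"ctr",round(x1-k[1]/s,4),round(y1-k[0]/s,4),"LxW",*(round(np.linalg.norm(q)/2,1) for q in e[::-1]),
          "box ang",round(np.degrees(np.arctan2(-e[1][0],-e[1][1]))%180-180,1),"pca ang",round(np.degrees(np.arctan2(-V[0][0],-V[0][1]))%180-180,1))
run("white",.33,.66,-.36,.02,.009,lambda h:(h[...,2]>143)&(h[...,1]<60),13)
blue=lambda h:(h[...,1]>150)&(abs(h[...,0]-110)<15)&(h[...,2]>110)
run("blue",.42,.66,.05,.33,.016,blue,3)
for n in("top","scene"):
    G=dict(np.load(n+"0.npz")); K,d,R,t=cam(G);D=G["depth"]; h=cv2.cvtColor(G["frame"],cv2.COLOR_BGR2HSV).astype(int)
    v,u=np.nonzero((D>0)&blue(h)); nn=cv2.undistortPoints(np.c_[u,v].astype(float).reshape(-1,1,2),K,d).reshape(-1,2)
    P=(np.c_[nn,np.ones(len(nn))]*D[v,u][:,None]-t)@R
    q=P[(P[:,0]>.4)&(P[:,0]<.65)&(P[:,1]>.05)&(P[:,1]<.33)]; print(n,"blue z",np.percentile(q[:,2],[10,50,90]).round(4),len(q))
E
python3 m2.py
```

```text
white ctr 0.3859 -0.2964 LxW 65.1 13.2 box ang -26.6 pca ang -27.4
white ctr 0.4484 -0.1961 LxW 30.8 16.1 box ang -9.2 pca ang -11.4
white ctr 0.4611 -0.0737 LxW 45.6 18.7 box ang -27.8 pca ang -26.2
white ctr 0.5642 -0.116 LxW 24.8 9.3 box ang -21.8 pca ang -19.9
white ctr 0.5727 -0.2325 LxW 82.4 18.1 box ang -38.0 pca ang -37.1
blue ctr 0.5346 0.1848 LxW 41.0 29.6 box ang -6.3 pca ang -7.0
blue ctr 0.5403 0.2356 LxW 60.9 31.5 box ang -6.6 pca ang -6.7
blue ctr 0.5286 0.1344 LxW 93.4 28.8 box ang -7.0 pca ang -6.9
top blue z [0.0154 0.0178 0.0203] 823
scene blue z [0.0154 0.0172 0.0188] 260
```

```bash
cat > a.py <<'E'
from bench import *
import numpy as np
A=np.radians(-6.8); CX=np.array([np.cos(A),np.sin(A)]); CY=np.array([-np.sin(A),np.cos(A)])
PK=dict(long=(.5287,.1344),short=(.5346,.1848),middle=(.5403,.2356))
def q(deg): p=np.radians(deg)/2; return [0,np.cos(p),np.sin(p),0]
def tips(): return state()["ee_pos"][2]-.008
def L(x,y,zt,v=.15):                      # line to a tip height
    move_l([x,y,zt+.008],speed=v)
def pick(x,y,deg,h,zup=.12):
    move_to([x,y,zup+.008],q(deg)); L(x,y,.04,.25); L(x,y,h,.08)
    e=state()["ee_pos"]; L(x,y,h+(h-(e[2]-.008)),.05); e=state()["ee_pos"]
    print("at",e.round(4),"want tip",h,"F",state()["ft_force"].round(1))
    close(); s=state(); print("gap",s["finger_gap"].round(4),"force",s["finger_force"])
    L(x,y,zup,.25); s=state(); print("lifted gap",s["finger_gap"].round(4),s["finger_force"],"t",s["time"])
def over(pk,z=.12,dx=0,dy=0):
    p=np.array(PK[pk])+dx*CX+dy*CY; move_to([*p,z+.008],q(180+np.degrees(A))); return p
def down(p,z0,zmin,thr=2.5):
    """to z0, then 1 mm steps until touching or zmin"""
    L(*p,z0,.12); hold(.2); f0=state()["ft_force"][2]; z=z0
    while z>zmin:
        z-=.001; L(*p,z,.04); f=state()["ft_force"][2]-f0
        if f>thr: break
    print("stopped tip",tips().round(4),"cmd",round(z,4),"dF",round(f,1),"xy err",(state()["ee_pos"][:2]-p).round(4))
E
python3 - <<'E'
from a import *
pick(.5727,-.2325,142.4,.010)
import cv2
g=get_image("scene"); cv2.imwrite("pics/s1.png",cv2.resize(g["frame"],(768,576)))
E
```

```text
at [ 0.5731 -0.2327  0.0192] want tip 0.01 F [-0.3 -0.3 -0.4]Traceback (most recent call last):
  File "<stdin>", line 2, in <module>
  File "a.py", line 13, in pick
    close(); s=state(); print("gap",s["finger_gap"].round(4),"force",s["finger_force"])
                                    ^^^^^^^^^^^^^^^^^^^^^
AttributeError: 'float' object has no attribute 'round'
```

```bash
sed -i 's/s\["finger_gap"\].round(4)/round(s["finger_gap"],4)/g' a.py
python3 - <<'E'
from a import *
import cv2
s=state(); print(s["finger_gap"],s["finger_force"],tips())
L(.5727,-.2325,.12,.2); s=state(); print(s["finger_gap"],s["finger_force"],s["time"],s["ee_pos"])
g=get_image("scene"); cv2.imwrite("pics/s1.png",cv2.resize(g["frame"][150:330,200:440],(720,540)))
E
```

```text
0.0004032607173935123 0.0 0.010501800477192985
0.0002710617300670454 0.0 6.6083 [ 0.57231181 -0.23231648  0.12667118]
```

View pics/s1.png

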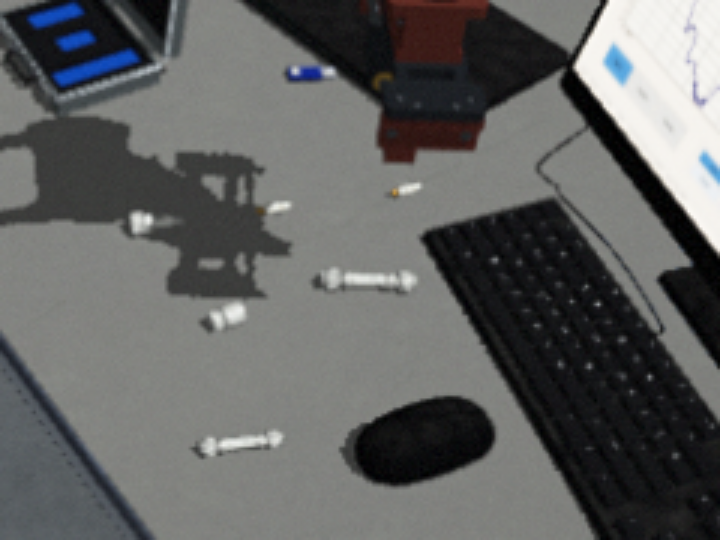

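The crop shows the fingers closed over the through line's thin shaft. The through line is still at (365,280) and nothing else has moved. The shaft is only about 9 mm thick, so I need a lower grip. I'll re-measure and retry.

```bash
python3 - <<'E'
from a import *
import cv2
gripper_open(); move_to([.40,.02,.16],q(150)); g=get_image("top"); np.savez("top0.npz",**g)
E
python3 m2.py | grep white
python3 - <<'E'
import numpy as np,cv2
cv2.imwrite("pics/t1.png",cv2.resize(np.load("top0.npz")["frame"],(768,576)))
E
```

```text
white ctr 0.3863 -0.2962 LxW 64.2 13.2 box ang -25.8 pca ang -27.4
white ctr 0.3745 -0.0092 LxW 88.0 58.5 box ang -180.0 pca ang -179.6
white ctr 0.3768 -0.062 LxW 92.5 32.0 box ang -180.0 pca ang -0.8
white ctr 0.4483 -0.1961 LxW 30.6 15.8 box ang -9.2 pca ang -11.7
white ctr 0.4612 -0.0736 LxW 45.2 18.5 box ang -27.8 pca ang -26.6
white ctr 0.5641 -0.1159 LxW 24.1 8.9 box ang -19.7 pca ang -19.7
white ctr 0.5725 -0.2325 LxW 82.1 17.3 box ang -37.8 pca ang -37.2
```

```bash
python3 - <<'E'
from a import *
pick(.5725,-.2325,142.4,.0045)
s=state()
if s["finger_gap"]>.004:
    p=over("long"); e=state(); print(e["ee_pos"],e["finger_gap"],e["time"])
E
```

```text
at [ 0.5729 -0.2327  0.0137] want tip 0.0045 F [ 0.1 -0.3  0.7]
gap 0.0004 force 0.0
lifted gap 0.0005 0.0 t 13.6917
```

```bash
python3 - <<'E'
from a import *
from h import *
import cv2
L(.5725,-.2325,.0055,.15)
g=get_image("scene"); u=proj(g,[[.5725,-.2325,.01]])[0]; print(u)
c=g["frame"][int(u[1])-60:int(u[1])+30,int(u[0])-60:int(u[0])+60]; cv2.imwrite("pics/s2.png",cv2.resize(c,(720,540),interpolation=cv2.INTER_CUBIC))
s=state();print(s["ee_pos"],s["ft_force"],s["finger_gap"])
E
```

```text
[323.89277331 243.33550114]
[ 0.57329903 -0.23288318  0.01496166] [ 0.26569628 -0.33851174 -0.35154366] 0.0006997191875304624
```

View pics/s2.png

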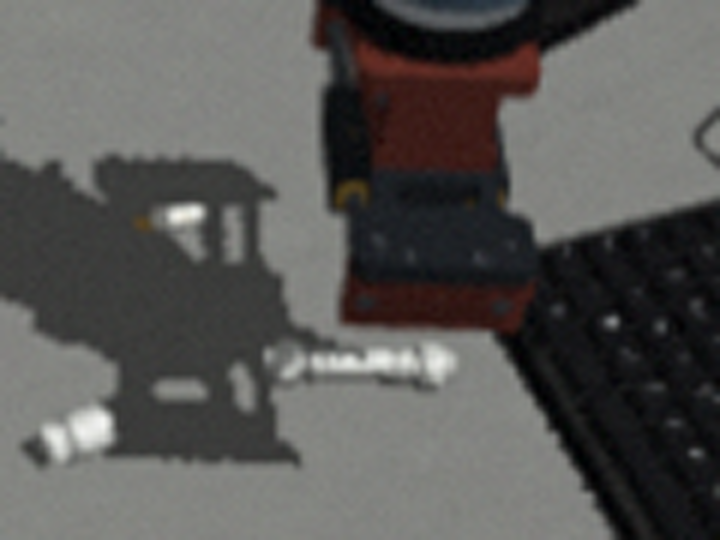

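```bash
python3 - <<'E'
from a import *
from h import *
for n in("scene","top"):
    g=get_image(n); np.savez(f"{n}2.npz",**g)
    K,d,R,t=cam(g);D=g["depth"];v,u=np.nonzero(D>0)
    nn=cv2.undistortPoints(np.c_[u,v].astype(float).reshape(-1,1,2),K,d).reshape(-1,2)
    P=(np.c_[nn,np.ones(len(nn))]*D[v,u][:,None]-t)@R
    e=state()["ee_pos"]; m=(np.linalg.norm(P[:,:2]-e[:2],axis=1)<.12)
    for lo in np.arange(.005,.2,.015):
        w=P[m&(P[:,2]>lo)&(P[:,2]<=lo+.015)]
        if len(w)>3: print(n,lo.round(3),len(w),np.percentile(w,[2,50,98],axis=0)[:,:2].round(3).tolist())
E
```

```text
scene 0.005 782 [[0.54, -0.342], [0.632, -0.279], [0.687, -0.201]]
scene 0.02 97 [[0.63, -0.325], [0.666, -0.27], [0.689, -0.236]]
scene 0.11 17 [[0.501, -0.314], [0.535, -0.298], [0.596, -0.157]]
scene 0.125 236 [[0.501, -0.316], [0.534, -0.285], [0.598, -0.158]]
scene 0.14 225 [[0.497, -0.32], [0.542, -0.239], [0.598, -0.154]]
scene 0.155 587 [[0.498, -0.319], [0.534, -0.286], [0.594, -0.157]]
scene 0.17 116 [[0.532, -0.278], [0.546, -0.264], [0.565, -0.234]]
scene 0.185 103 [[0.533, -0.278], [0.548, -0.266], [0.564, -0.248]]
scene 0.2 242 [[0.525, -0.284], [0.545, -0.262], [0.581, -0.229]]
top 0.005 183 [[0.513, -0.26], [0.66, -0.231], [0.691, -0.114]]
top 0.02 27 [[0.658, -0.253], [0.677, -0.241], [0.692, -0.234]]
top 0.125 97 [[0.503, -0.274], [0.54, -0.226], [0.597, -0.154]]
top 0.14 111 [[0.501, -0.277], [0.544, -0.228], [0.615, -0.154]]
top 0.155 838 [[0.502, -0.311], [0.591, -0.198], [0.646, -0.153]]
top 0.2 56 [[0.528, -0.256], [0.534, -0.243], [0.542, -0.215]]
```

```bash
python3 - <<'E'
from a import *
from h import *
L(.5725,-.2325,.10,.2); gripper_open(); s=state(); print(s["ee_pos"],s["ee_rot"],s["finger_gap"],s["time"],s["joint_pos"])
g=get_image("scene"); u=proj(g,[s["ee_pos"]])[0]; print(u)
u=u.astype(int); f=cv2.drawMarker(g["frame"].copy(),tuple(u.tolist()),(0,255,0),0,5)
cv2.imwrite("pics/s3.png",cv2.resize(f[u[1]-70:u[1]+50,u[0]-80:u[0]+80],(800,600),interpolation=cv2.INTER_CUBIC))
E
```

```text
[ 0.57249915 -0.23249968  0.10798592] [-4.62240898e-06  3.22260230e-01  9.46651121e-01 -4.92294316e-06] 0.08745729247529685 16.7583 [-4.40811064e-01  1.39171216e-01  1.33393981e+00 -1.08749245e-05
  1.66848971e+00 -1.35537620e+00]
[328.90646946 215.90886302]
```

View pics/s3.png

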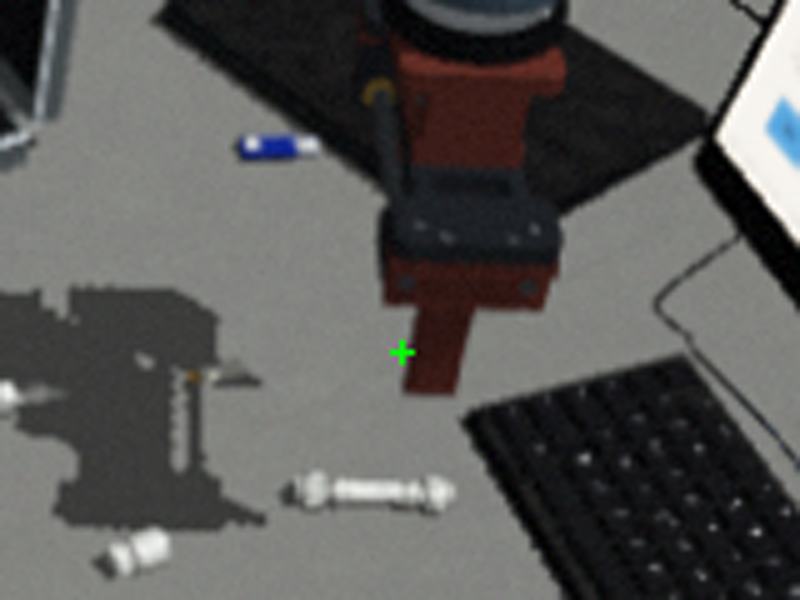

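The green cross is the projected TCP, with the open near finger at (430,350). The through line is untouched at (375,490). I'll use depth to check where the finger really is against the reported TCP.

```bash
python3 - <<'E'
from a import *
from h import *
from scipy.spatial.transform import Rotation as Ro
s=state(); w,x,y,z=s["ee_rot"]; T=Ro.from_quat([x,y,z,w]).as_matrix()
for n in("scene","top"):
    g=get_image(n)
    K,d,R,t=cam(g);D=g["depth"];v,u=np.nonzero(D>0)
    nn=cv2.undistortPoints(np.c_[u,v].astype(float).reshape(-1,1,2),K,d).reshape(-1,2)
    P=(np.c_[nn,np.ones(len(nn))]*D[v,u][:,None]-t)@R
    Q=(P-s["ee_pos"])@T; m=(np.linalg.norm(Q[:,:2],axis=1)<.12)
    for lo in np.arange(-.13,.05,.012):
        w=Q[m&(Q[:,2]>lo)&(Q[:,2]<=lo+.012)]
        if len(w)>3: print(n,"tool z",lo.round(3),len(w),np.percentile(w,[2,50,98],axis=0)[:,:2].round(3).tolist())
    b=P[(abs(P[:,0]-.5725)<.06)&(abs(P[:,1]+.2325)<.06)&(P[:,2]<.04)&(P[:,2]>.006)]
    if len(b): print("part pts",len(b),np.percentile(b,[2,50,98],axis=0).round(4).tolist())
E
```

```text
scene tool z -0.13 233 [[-0.03, -0.084], [0.024, -0.02], [0.033, 0.073]]
scene tool z -0.118 158 [[-0.032, -0.084], [0.005, -0.082], [0.033, 0.047]]
scene tool z -0.094 19 [[-0.011, -0.06], [-0.001, -0.059], [0.011, 0.055]]
scene tool z -0.082 45 [[-0.011, -0.061], [0.003, -0.057], [0.011, 0.044]]
scene tool z -0.07 42 [[-0.011, -0.058], [0.002, -0.056], [0.011, 0.043]]
scene tool z -0.058 36 [[-0.011, -0.055], [-0.002, -0.054], [0.011, -0.051]]
scene tool z -0.046 42 [[-0.012, -0.054], [0.0, -0.052], [0.01, -0.051]]
scene tool z -0.034 21 [[-0.01, -0.053], [0.002, -0.052], [0.011, -0.047]]
part pts 193 [[0.5379, -0.2893, 0.007], [0.5755, -0.2353, 0.0137], [0.6312, -0.206, 0.0192]]
top tool z -0.13 220 [[-0.024, -0.074], [0.023, 0.003], [0.031, 0.073]]
top tool z -0.118 21 [[0.029, -0.08], [0.03, -0.046], [0.031, 0.079]]
top tool z -0.046 7 [[-0.004, -0.051], [0.008, -0.046], [0.009, -0.044]]
part pts 134 [[0.5398, -0.252, 0.0073], [0.5646, -0.225, 0.0137], [0.6034, -0.2033, 0.0193]]
```

Depth puts the real fingertips about 25–28 mm behind where the stated TCP geometry has them, so both closes happened in air. A guarded touch on bare bench will measure this exactly.

```bash
python3 - <<'E'
from a import *
close(); move_to([.50,-.15,.10],q(142)); move_l([.50,-.15,.0],speed=.15); hold(.2)
f0=state()["ft_force"][2]; z=0.
while z>-.034:
    z-=.001; move_l([.5,-.15,z],speed=.03); s=state(); f=s["ft_force"][2]-f0
    if abs(f)>3: break
print(z,s["ee_pos"],f,f0,s["finger_gap"],s["time"]); move_l([.5,-.15,.05],speed=.2); gripper_open()
E
```

```text
-0.028000000000000018 [ 0.50022063 -0.15008832 -0.02658143] 8.153446598990564 0.9154113518888527 0.0004275077907481176 26.7833
```

```bash
sed -i 's/\["ee_pos"\]\[2\]-.008/["ee_pos"][2]+.026/; s/zt+.008/zt-.026/; s/zup+.008/zup-.026/; s/z+.008/z-.026/; s/e\[2\]-.008/e[2]+.026/' a.py; grep -n "026\|008" a.py
python3 - <<'E'
from a import *
pick(.5725,-.2325,142.4,.007,.10)
s=state()
if s["finger_gap"]>.004:
    p=over("long",.075); e=state(); print(e["ee_pos"],e["finger_gap"],e["time"])
E
```

```text
6:def tips(): return state()["ee_pos"][2]+.026
8:    move_l([x,y,zt-.026],speed=v)
10:    move_to([x,y,zup-.026],q(deg)); L(x,y,.04,.25); L(x,y,h,.08)
11:    e=state()["ee_pos"]; L(x,y,h+(h-(e[2]+.026)),.05); e=state()["ee_pos"]
16:    p=np.array(PK[pk])+dx*CX+dy*CY; move_to([*p,z-.026],q(180+np.degrees(A))); return p
at [ 0.5729 -0.2327 -0.0178] want tip 0.007 F [ 0.2  0.2 -0.5]
gap 0.0164 force 29.999966025352478
lifted gap 0.0162 29.999796152114868 t 32.0333
[0.52901595 0.13347813 0.04883685] 0.016305475939794367 33.4167
```

```bash
cat >> a.py <<'E'
def place(p,z,up=.10):
    L(*p,z+.02,.2); L(*p,z,.06); d=z-tips()
    if abs(d)>.0005: L(*p,z+d,.04)
    s=state(); print("release tip",round(tips(),4),"F",s["ft_force"].round(1)); gripper_open(); hold(.2); L(*p,up,.25)
    print("gap",round(state()["finger_gap"],4),"t",state()["time"])
E
python3 - <<'E'
from a import *
place(np.array(PK["long"])-.0*CY,.0285)
pick(.4612,-.0737,180-27,.012,.10)
s=state()
if s["finger_gap"]>.004:
    p=over("middle",.085); print(state()["finger_gap"],state()["time"])
    from h import *
    g=get_image("top"); c=ortho(g,.45,.63,.07,.30,.02,3000); cv2.imwrite("pics/c1.png",c)
    g=get_image("scene"); u=proj(g,[[.535,.18,.02]])[0].astype(int); cv2.imwrite("pics/c2.png",cv2.resize(g["frame"][u[1]-60:u[1]+45,u[0]-70:u[0]+70],(800,600),interpolation=cv2.INTER_CUBIC))
E
```

```text
release tip 0.0282 F [-0.8 -0.4 -0.4]
gap 0.088 t 35.9917
at [ 0.4616 -0.0738 -0.0131] want tip 0.012 F [0.2 0.1 0.2]
gap 0.0189 force 29.99985247850418
lifted gap 0.0193 29.999850690364838 t 39.575
0.019139124648755144 40.7917
```

View pics/c2.png

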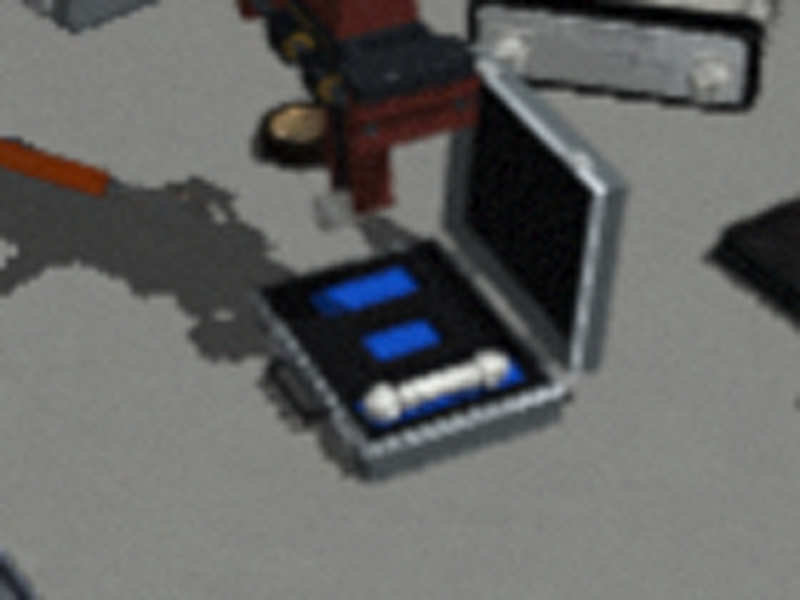

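The crop shows the through line lying in the long pocket, (380,400) to (495,365). The adaptor is held over the case at (335,208). Next: place the adaptor, then the load, released above its neighbours' tops so the opening fingers clear them.

```bash
python3 - <<'E'
from a import *
place(PK["middle"],.0318,.10)
pick(.4483,-.1961,180-10.5,.012,.10)
s=state()
if s["finger_gap"]>.004:
    p=over("short",.09); print(state()["finger_gap"],state()["time"])
    from h import *
    g=get_image("scene"); u=proj(g,[[.535,.18,.02]])[0].astype(int); cv2.imwrite("pics/c3.png",cv2.resize(g["frame"][u[1]-60:u[1]+45,u[0]-70:u[0]+70],(800,600),interpolation=cv2.INTER_CUBIC))
E
```

```text
release tip 0.0316 F [ 1.1  0.4 -0.6]
gap 0.0881 t 43.4583
at [ 0.4487 -0.1963 -0.0131] want tip 0.012 F [0.2 0.5 0.3]
gap 0.0174 force 30.000045597553253
lifted gap 0.0173 29.999925792217255 t 47.8083
0.01705727237670638 49.2583
```

View pics/c3.png

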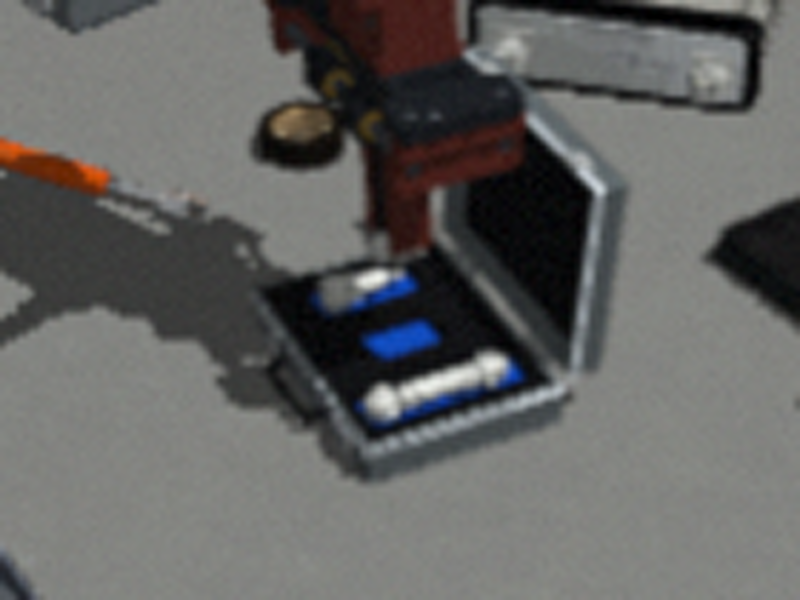

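```bash
python3 - <<'E'
from a import *
from h import *
place(PK["short"],.0388,.14)
move_to([.40,.0,.2],q(150))
g=get_image("scene"); np.savez("scene3.npz",**g); u=proj(g,[[.535,.18,.02]])[0].astype(int); c1=cv2.resize(g["frame"][u[1]-40:u[1]+35,u[0]-50:u[0]+50],(400,300),interpolation=cv2.INTER_CUBIC)
g=get_image("top"); np.savez("top3.npz",**g); c=ortho(g,.45,.63,.07,.31,.025,1600)[:300,:400]
cv2.imwrite("pics/c4.png",np.hstack([c1,cv2.copyMakeBorder(c,0,300-c.shape[0],0,400-c.shape[1],0)]))
print(state()["time"])
E
```

```text
release tip 0.0385 F [-0.1 -0.1 -0. ]
gap 0.0878 t 52.0167
53.0833
```

View pics/c4.png

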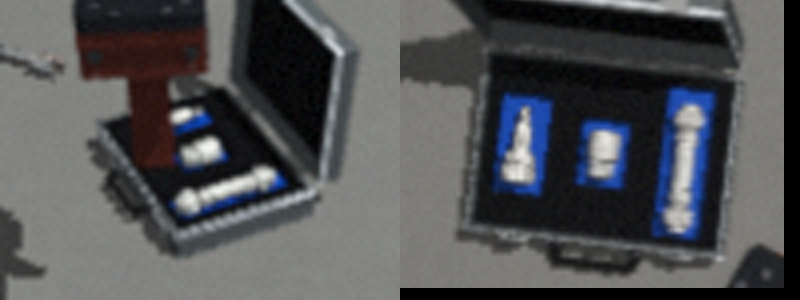

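All three parts lie centred in their own pockets: adaptor at (523,148), load at (603,155), through at (683,165). Next I'll shut the lid by sweeping it with closed fingertips along its arc.

```bash
python3 - <<'E'
from a import *
C=np.array(PK["short"]); u=.085; Q=q(180+np.degrees(A))
def go(x,z,v): L(*(C+x*CX),z,v); return state()
close(); move_to([*(C+.135*CX),.23-.026],Q); print("t",state()["time"])
go(.135,.105,.2)
f0=state()["ft_force"]
for th in list(np.linspace(1.5,.1,11))+[0.]:
    x=.06-u*np.cos(th)+.02*np.sin(th)+.010; z=.026+u*np.sin(th)+.02*np.cos(th)
    s=go(x,z,.1); f=s["ft_force"]-f0; print(round(th,2),f.round(1),round(tips()-z,4))
    if np.linalg.norm(f)>35: break
print(s["time"])
E
```

```text
t 55.6333
1.5 [ 1.3 -0.8 -2. ] 0.0008
1.36 [ 2.2  0.  -0.9] -0.0001
1.22 [ 0.  -0.2 -1.8] -0.0002
1.08 [ 1.4  0.3 -1.5] -0.0001
0.94 [ 1.4  0.2 -0.7] -0.0001
0.8 [ 1.3  0.2 -2.2] -0.0001
0.66 [ 0.7  0.6 -1.4] -0.0002
0.52 [ 0.3  0.4 -1.1] -0.0002
0.38 [ 1.2 -0.4 -1.8] -0.0003
0.24 [ 0.6 -0.5 -0.7] -0.0002
0.1 [ 1.1 -0.4 -1.2] -0.0004
0.0 [ 1.   0.1 -2.1] -0.0001
60.075
```

```bash
python3 - <<'E'
from a import *
from h import *
C=np.array(PK["short"]); p=C-.02*CX; hold(.2); f0=state()["ft_force"][2]; z=.046
while z>.036:
    z-=.001; L(*p,z,.04); f=state()["ft_force"][2]-f0
    if f>15: break
print("press",z,tips(),f)
L(*p,.20,.25); move_to([.40,.0,.15],q(150)); print(state()["time"])
for n in("scene","top"):
    g=get_image(n); K,d,R,t=cam(g);D=g["depth"];v,u=np.nonzero(D>0)
    nn=cv2.undistortPoints(np.c_[u,v].astype(float).reshape(-1,1,2),K,d).reshape(-1,2)
    P=(np.c_[nn,np.ones(len(nn))]*D[v,u][:,None]-t)@R; Q=np.c_[(P[:,:2]-C)@np.c_[CX,CY],P[:,2]]
    for a in(-.045,-.02,.02,.045):
        w=Q[(abs(Q[:,0]-a)<.008)&(abs(Q[:,1])<.06)&(Q[:,2]<.17)]; print(n,a,len(w),np.percentile(w[:,2],[10,50,90]).round(4) if len(w) else "")
    if n=="scene": u=proj(g,[[.535,.18,.02]])[0].astype(int); c1=cv2.resize(g["frame"][u[1]-60:u[1]+60,u[0]-80:u[0]+80],(400,300))
cv2.imwrite("pics/c5.png",np.hstack([c1,cv2.resize(g["frame"],(400,300))]))
E
```

```text
press 0.041999999999999996 0.04521402649707627 15.990419713710635
62.9667
scene -0.045 94 [-0.8057 -0.8015 -0.7932]
scene -0.02 41 [0.0429 0.0453 0.0469]
scene 0.02 82 [0.044  0.0454 0.047 ]
scene 0.045 115 [0.0434 0.0453 0.0471]
top -0.045 304 [0.043  0.0457 0.0479]
top -0.02 304 [0.0435 0.0458 0.0481]
top 0.02 300 [0.0434 0.0458 0.048 ]
top 0.045 300 [0.0437 0.0458 0.0479]
```

View pics/c5.png

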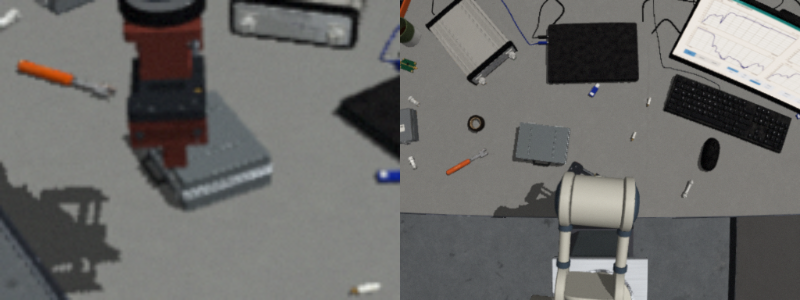

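The picture shows the lid shut, with its face level at 46 mm. The gold pieces, at (649,102) and (633,136) in the right half, and the short through line at (687,188) haven't moved. Handing in.

```bash
python3 -c "
from bench import *
print(job_done())"
```

```text
the job is handed in; nothing more can be done
None
```

The 80 mm through line, the adaptor and the load are each in their own pockets, the lid is fully shut (face level at 46 mm), the gold-thread pieces were left where they lay, and the job is handed in at about 63 s; I got no verdict back.

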